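Close and lift out the flake cassette

TASK

On the conservation table, the white cassette with the two teal covers holds loose enamel flakes. Press both teal covers down until they click shut, then pinch the two orange side catches together and lift the cassette straight up out of its cradle, about ten centimetres, keeping it level. Finish while still pinching the catches and holding the cassette still in the air; do not put it down, and leave the other things on the table where they are.

Things in the scene. Friction and masses are not known exactly. Their poses are not given: they have to be found in the camera images.
- cassette_grip (a point): White cassette, 168 mm long (its x), 44 wide (y), about 0.25 kg, clipped in the cradle. Point on its middle axis, 52 mm above its underside (60 above the table when seated), at the height to pinch the orange catches. x points to cover_a, y to catch_l, z up. Over the two catches it measures 50 mm across y, 38 mm with both pinched in to their stops; a 25 N grip then carries it.
- tower_top (a point): Middle of the top of the white tower in the cassette's middle, 40 mm (x) by 26 mm (y), 80 mm above the table when seated. The orange catch plates stand upright on its two y sides, each 24 mm wide (x), 6 mm thick; fingers can reach them from 33 mm (just over the cradle's ledges) to 76 mm above the table.
- cover_a (a joint): Angle of the teal cover at the cassette's +x end, rad: 0 shut, grows as it opens; starts at 0.4 to 0.75. Cover 51 mm long, 40 wide, 3 thick; hinged beside the tower, 26 mm from the cassette's middle, free edge at the outer end. A spring lifts it to about 0.25 unless it is pushed down past a brass sprung nose at the end wall, which then holds it at 0: about 5 N at the press point.
- cover_a_press (a point): Point on the top face of cover_a, 36 mm from its hinge, on its middle line: a good place to press. Moves with the cover; with the cover shut it is 62 mm from the cassette's middle along +x and 39.5 mm above the table. Its x points from the hinge to the free edge.
- cover_b (a joint): Angle of the teal cover at the cassette's -x end, rad: 0 shut, grows as it opens; starts at 0.4 to 0.75. Cover 51 mm long, 40 wide, 3 thick; hinged beside the tower, 26 mm from the cassette's middle, free edge at the outer end. A spring lifts it to about 0.25 unless it is pushed down past a brass sprung nose at the end wall, which then holds it at 0: about 5 N at the press point.
- cover_b_press (a point): The same point on cover_b (62 mm from the middle along the cassette's -x when shut).
- catch_l (a joint): Travel of the orange catch on the cassette's +y side, m: 0 = out, hooked under the cradle's ledge; 0.006 = pressed fully in to its stop; free of the ledge beyond about 0.004. Spring: 2 N to start, 4.4 N fully in; it springs out when let go.
- catch_r (a joint): Travel of the orange catch on the cassette's -y side, m: 0 = out, hooked under the cradle's ledge; 0.006 = pressed fully in to its stop; free of the ledge beyond about 0.004. Spring: 2 N to start, 4.4 N fully in; it springs out when let go.
- cradle: Fixed dark steel cradle with aluminium ledges that holds the cassette, 200 mm (x) by 100 mm (y); base plate 8 mm thick, end stops 24 mm high, ledges over the catch teeth up to 32 mm high. Origin under its centre on the table, axes parallel to the seated cassette's. It stands to the left or to the right of the middle of the table.
- parked: A second cradle with an all-grey cassette already closed, of the same shapes and sizes, fixed; not part of the job. Origin under its centre.
- plaque_a: Enamelled copper plaque strip lying flat, 200 x 52 x 6 mm. Bystander, loose. Origin under its centre (of its handle line for a tool).
- plaque_b: A second such plaque strip. Bystander, loose. Origin under its centre (of its handle line for a tool).
- cup: White plastic cup, 75 mm high, 66 mm wide. Bystander, loose. Origin under its centre (of its handle line for a tool).
- bottle: Closed amber bottle, 95 mm high, 50 mm wide. Bystander, loose. Origin under its centre (of its handle line for a tool).
- jar: Closed glass jar, 70 mm high, 60 mm wide. Bystander, loose. Origin under its centre (of its handle line for a tool).
- brush: Hand brush lying flat. Bystander, loose. Origin under its centre (of its handle line for a tool).
- spatula: Spatula lying flat, 180 mm long. Bystander, loose. Origin under its centre (of its handle line for a tool).

How it is judged:
By the outcome, as a careful person would: the job done as asked, in the order asked, and still so for the second after the job is handed in, while the arm keeps its last pose, push and grip.
It also fails if it takes over 48 s, if anything falls off the work surface, if the arm or the gripper's body presses on something with over 40 N, if the wrist force passes 120 N, or if a joint passes its speed limit or range.

ROBOT

A 7-joint arm with a two-finger parallel gripper is mounted at the origin on the work surface. World frame = base frame: x ahead of the robot, y to its left, z up, the work surface at z = 0. Lengths are in m, angles in rad, forces in N, time in s.
With the tool pointing down it reaches from about 0.35 to 0.9 m from the base axis. Payload 8.1 kg.
Tool frame: the origin (TCP) lies on the centre line of the jaws, within the pads' length; the fingertips stand arm.tip_extent ahead of it and the grasp point (between the pads) lies 3 mm ahead of it (arm.tip_extent is the distance from the TCP to the fingertips, in m); y points along the fingers, z is the direction in which the jaws open and shut, and the axes are right-handed (so a half turn about y gives the same grasp; the last joint's range is limited). The gripper opens to 92 mm and grips with 3 to 60 N. Pads are 19 mm wide; open, the fingers measure 130 mm over their backs; the gripper's body (75 mm by 190 mm) begins 47 mm behind the grasp point.
Start: joints at [1.043, 0.434, 0.025, 1.573, -0.012, 1.134, -0.075], TCP at [0.258, -0.569, 0.249] pointing down, gripper open.
Joint ranges: [-2.62, 2.62], [-0.44, 2.09], [-1.27, 1.32], [0.08, 2.57], [-1.32, 4.46], [0.12, 2], [-2.74, 2.74]. Speed limits (rad/s): [2.22, 2.22, 3.01, 3.01, 3.14, 3.14, 3.14].

INTERFACE

Orientations are given as a rotation vector (axis times angle).
In Python, from cell import observe, get_image, sign_off, boxes_of, place_of, arm gives the robot as it stands.
- The arm moves only by the tool arm_command, never from a script. Its argument "plan" is a list of rows, each a list of 2 entries, a list of its own where there are three numbers: the shift along the tool's x, y, z in m, then the turn, a rotation vector about the tool's x, y, z in degrees. In form: [[[tx, ty, tz], [ax, ay, az]], ...]. A call has 1 to 5 rows; each row is the pose to reach, as a shift and turn from the pose commanded when the call began, along the tool's axes at that moment; what a row does not reach only later rows make up. A row lasts 1/10 s, in which the tool goes at most 50 mm and 8.59 degrees, less where a joint would pass 70% of its speed; a pose out of reach is approached as far as the arm can. A call with a gripper value outside its range is refused whole. "fingers" is the closure, from -1 (fully open) to 1 (shut), set as the call begins (left out, the last holds). The fingers move at their own pace and stop on an object; "squeeze" is the grip in N (left out, the last holds). Time passes only in rows, so rows that repeat a pose let the fingers close. It gives the time, the measured TCP pose, the force and the opening at its end, in the units of the state.
- observe(): the state, without advancing time (a new reading comes with each control period).
- get_image(name): name is "scene" or "top" or "wrist"; returns a dict with "color" (400x640x3 uint8, red, green, blue), "camera_matrix" (3x3 intrinsics, pixels), "world_to_cam" (4x4, takes a point from world to camera coordinates); the wrist camera has in their place "mount" (4x4, takes a point from camera to tool coordinates, whose origin is the TCP and whose axes are the tool frame's). Camera axes: x right, y up, looking along -z (the intrinsics and any distortion apply to the point x, -y, -z); pixel columns grow to the right and rows downward; lengths in m; the calibration is good to about 2 mm. A picture is of the moment at which its call begins: read the wrist's pose just before it. There is no depth.
- sign_off(): hands the job in, once; it reports no verdict.
Trained networks look in a picture, given as the dict that the camera call returned (one of the last four; its "shot" number tells which), for a name from the list of things; names that differ only in an ending like _2 or _b are one class to them, and where a whole thing is asked for, a point or a joint stands for the part that bears it (a point fixed in the world has none). Each returns a list of dicts, best first, with "confidence" (0 to 1); they miss things now and then, are a little off and sometimes report something else, mostly with a low value. They report only what shows in the picture. A call takes as long as a camera call.
- boxes_of(picture, thing): "point" ([column, row] in pixels, amid what is visible of it).
- place_of(picture, thing): "point" ([column, row] in pixels: a listed point, or the origin of a listed thing).
The state is a dict: "clock": time; "joints": joint angles; "dq": joint speeds; "joint_efforts": joint torques, N m; "position": TCP position; "ee_rot": TCP orientation; "force": force on the tool from outside, world axes, zero at the start; "ft_torque": the same for the moment, N m; "width": opening from 0.0 (shut) to 1.0 (fully open).
Only numpy, scipy, OpenCV 4.12 (cv2) and the standard library are available. Lean on these libraries where they do the work, as an engineer would, in place of code of your own. Each camera call takes 0.05 s, during which the arm holds its last target.

## Working session

There is one attempt and no reset: what is moved stays moved. The work goes in short steps, Python scripts to look and compute and a tool call to move; the robot and the scene stay as the last step left them, time stands still between calls to the robot, and variables do not carry over. Pictures are saved under pics/ and viewed, and the job is handed in when it is done.

Besides the shell and the picture viewer there is one more tool, called after ">>>" as name(argument=value, ...), one argument or row to a line, values as JSON. arm_command: Moves the arm, as the interface text tells. Its arguments: {"type":"object","properties":{"plan":{"type":"array","items":{"type":"array"}},"fingers":{"type":"number"},"squeeze":{"type":"number"}},"required":["plan"]}

```bash
mkdir -p pics; ls; python3 - <<'E'
from cell import observe,get_image,boxes_of,place_of,arm
import cv2
print(observe()); print([a for a in dir(arm) if a[0]!='_'], arm.tip_extent)
for n in ['scene','top','wrist']:
    p=get_image(n); cv2.imwrite(f'pics/{n}0.png',p['color'][:,:,::-1])
    print(n,{k:v for k,v in p.items() if k!='color'})
    for t in ['cassette_grip','tower_top','cover_a_press','cradle','parked']:
        r=place_of(p,t); print(t,[( [round(float(v)) for v in q['point']],round(q['confidence'],2)) for q in r[:4]])
E
```

```text
pics
{'clock': 0.0, 'joints': array([ 1.04338379,  0.43521261,  0.02498079,  1.57409096, -0.01159378,
        1.13398255, -0.0751027 ]), 'dq': array([ 1.25446256e-03, -2.95821949e-04, -6.64166196e-04,  5.42356056e-04,
        4.42229408e-05, -5.41902585e-04,  6.79565846e-04]), 'joint_efforts': array([-2.52163200e-04, -6.67840862e+01,  9.85128209e-01, -3.14462042e+01,
       -6.05644472e-02,  4.28225286e-02,  2.08558299e-04]), 'position': array([ 0.25734572, -0.569045  ,  0.24795385]), 'ee_rot': array([-0.42893587,  1.98860091, -1.98560229]), 'force': array([-0.05807427, -0.4340375 ,  0.47619693]), 'ft_torque': array([ 0.00802411, -0.01785893,  0.04655955]), 'width': 1.0011139174438193}
['PlanningError', 'tip_extent'] 0.022
scene {'camera_matrix': array([[406.22591916,   0.        , 322.65741064],
       [  0.        , 406.22591916, 199.35149653],
       [  0.        ,   0.        ,   1.        ]]), 'world_to_cam': array([[-0.08305382,  0.99645968, -0.01304519,  0.06353651],
       [-0.84757401, -0.06374729,  0.52683449,  0.40328292],
       [ 0.52413773,  0.05481239,  0.84986778, -1.
[... 796 characters left out ...]
]
cover_a_press [([241, 180], 0.73)]
cradle [([242, 208], 0.97)]
parked [([382, 215], 0.91)]
wrist {'camera_matrix': array([[279.58456511,   0.        , 323.46914199],
       [  0.        , 279.58456511, 199.90165508],
       [  0.        ,   0.        ,   1.        ]]), 'mount': array([[-7.71761387e-04, -9.59897801e-01, -2.80349098e-01,
        -7.60648227e-02],
       [ 1.50756339e-03,  2.80347746e-01, -9.59897322e-01,
        -1.37028003e-01],
       [ 9.99998566e-01, -1.16345572e-03,  1.23074522e-03,
         2.93901576e-04],
       [ 0.00000000e+00,  0.00000000e+00,  0.00000000e+00,
         1.00000000e+00]]), 'shot': 3}
cassette_grip []
tower_top []
cover_a_press []
cradle []
parked []
```

View pics/scene0.png

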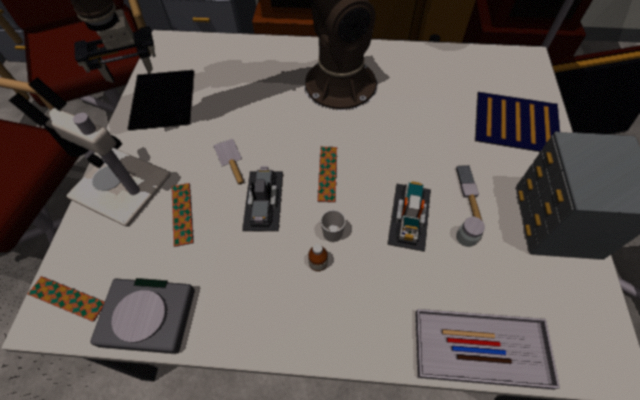

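View pics/top0.png

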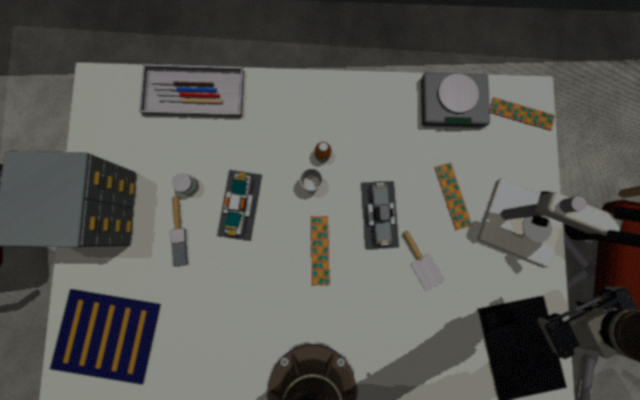

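View pics/wrist0.png

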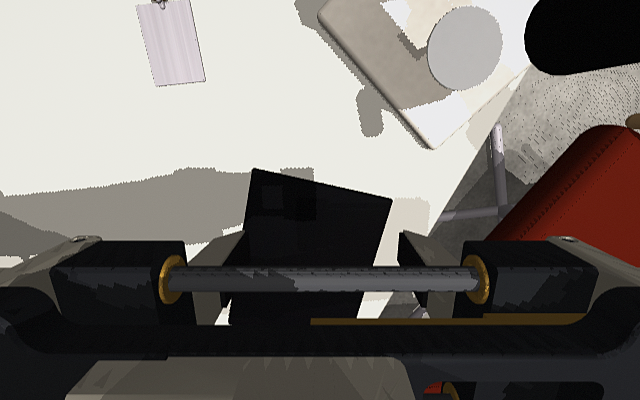

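The cassette (teal covers, orange catches) is left of the robot: about (238,205) in top and (411,210) in scene. The all-grey parked one is at (380,214) in top. Next I'll locate the cassette.

```bash
cat > h.py <<'E'
import numpy as np, cv2
from scipy.spatial.transform import Rotation as R
from cell import observe,get_image,boxes_of,place_of,arm
def cam(p,obs=None):
    if 'mount' in p:
        o=obs; T=np.eye(4);T[:3,:3]=R.from_rotvec(o['ee_rot']).as_matrix();T[:3,3]=o['position']
        return T@p['mount']
    return np.linalg.inv(p['world_to_cam'])
def ray(p,px,obs=None):
    K=p['camera_matrix'];C=cam(p,obs)
    d=np.array([(px[0]-K[0,2])/K[0,0],-(px[1]-K[1,2])/K[1,1],-1])
    return C[:3,3],C[:3,:3]@d
def atz(p,px,z,obs=None):
    o,d=ray(p,px,obs); return o+d*(z-o[2])/d[2]
def proj(p,X,obs=None):
    C=np.linalg.inv(cam(p,obs)); c=C[:3,:3]@np.asarray(X)+C[:3,3]; K=p['camera_matrix']
    return np.array([K[0,0]*c[0]/-c[2]+K[0,2],K[1,1]*-c[1]/-c[2]+K[1,2]])
E
python3 - <<'E'
from h import *
np.set_printoptions(precision=4,suppress=True)
for n in ['top','scene']:
    p=get_image(n)
    for t,z in [('cassette_grip',.06),('tower_top',.08),('cradle',0),('cover_a_press',.055),('cover_b_press',.055),('parked',0),('cup',0),('bottle',0),('jar',0),('spatula',0),('brush',0),('plaque_a',0)]:
        for q in place_of(p,t): print(n,t,np.round(q['point'],1),round(q['confidence'],2),atz(p,q['point'],z))
    c=p['color'][:,:,::-1]
    x,y=(190,150) if n=='top' else (360,160)
    cv2.imwrite(f'pics/{n}z.png',cv2.resize(c[y:y+100,x:x+110],None,fx=6,fy=6,interpolation=cv2.INTER_CUBIC))
E
```

```text
top cassette_grip [234.8 202.2] 0.84 [0.5153 0.2277 0.06  ]
top cassette_grip [419.  255.7] 0.32 [ 0.3756 -0.2909  0.06  ]
top tower_top [234.7 198.9] 0.59 [0.5224 0.224  0.08  ]
top cradle [317.8 249.5] 0.54 [ 0.3867 -0.0087  0.    ]
top cover_a_press [450.8 199.8] 0.74 [ 0.5354 -0.3869  0.055 ]
top cover_a_press [240.6 183.6] 0.47 [0.5693 0.2149 0.055 ]
top cover_b_press [232.2 223. ] 0.58 [0.4571 0.2332 0.055 ]
top parked [378.8 211.3] 0.78 [ 0.503  -0.1892  0.    ]
top parked [317.5 247.9] 0.46 [ 0.3913 -0.0077  0.    ]
top cup [307.3 181.8] 0.75 [0.5877 0.0268 0.    ]
top bottle [323.  154.3] 0.77 [ 0.6735 -0.019   0.    ]
top jar [188.8 184. ] 0.6 [0.5733 0.3795 0.    ]
top spatula [420.8 257.2] 0.75 [ 0.3693 -0.3137  0.    ]
top spatula [318.  249.4] 0.67 [ 0.387  -0.0093  0.    ]
top spatula [239.1 204.7] 0.48 [0.5144 0.2276 0.    ]
top brush [179.2 230. ] 0.68 [0.4364 0.3986 0.    ]
top brush [238.4 183.1] 0.2 [0.5792 0.2327 0.    ]
top plaque_a [447.  200.8] 0.65 [ 0.5389 -0.3963  0.    ]
top plaque_a [319.4 248.6] 0.6 [ 0.3894 -0.0134  0.    ]
scene cassette_grip [412.3 20
[... 250 characters left out ...]
16 0.2355 0.055 ]
scene cover_b_press [263.4 198.7] 0.4 [ 0.5216 -0.1819  0.055 ]
scene parked [263.6 198.4] 0.57 [ 0.4872 -0.1945  0.    ]
scene cup [331. 232.] 0.56 [0.5809 0.0076 0.    ]
scene bottle [317.1 262.4] 0.87 [ 0.6729 -0.0223  0.    ]
scene bottle [411.2 219.7] 0.69 [0.5255 0.2274 0.    ]
scene jar [467.2 234.3] 0.67 [0.5596 0.3774 0.    ]
scene spatula [230.9 162.6] 0.97 [ 0.3667 -0.3151 -0.    ]
scene spatula [412.5 221.7] 0.51 [0.5316 0.2308 0.    ]
scene brush [468.6 196.3] 0.78 [0.4358 0.394  0.    ]
scene brush [321.3 173.3] 0.69 [ 0.3863 -0.0356  0.    ]
scene plaque_a [181.5 213.1] 0.93 [ 0.5533 -0.4193  0.    ]
scene plaque_a [327.6 171.9] 0.89 [ 0.3798 -0.0172  0.    ]
```

View pics/topz.png

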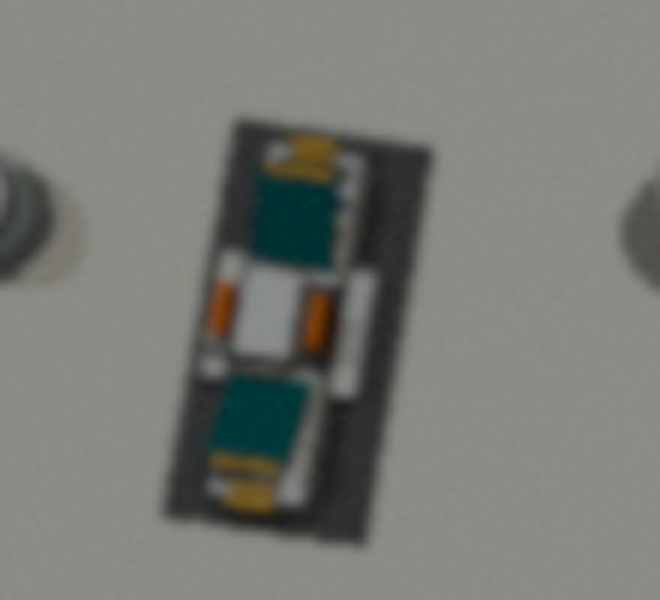

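View pics/scenez.png

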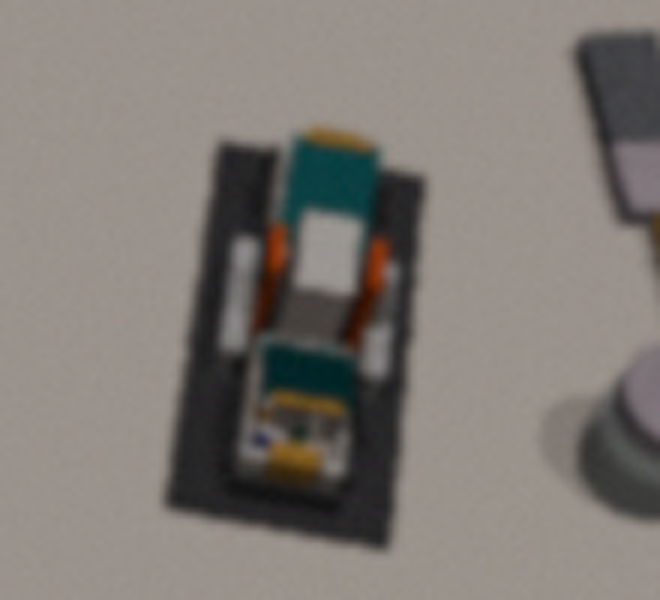

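In both crops the covers are raised. In the top crop the cradle plate corners are at (236,120), (433,148), (368,545) and (165,517), and the tower top is centred at about (267,312).

```bash
python3 - <<'E'
from h import *
np.set_printoptions(precision=4,suppress=True)
for n,x0,y0,cs,tt in [('top',190,150,[(236,120),(433,148),(368,545),(165,517)],(267,312)),('scene',360,160,[(220,143),(425,180),(388,547),(168,507)],(330,252))]:
    p=get_image(n)
    f=lambda c:(x0+c[0]/6-.4,y0+c[1]/6-.4)
    P=np.array([atz(p,f(c),.008) for c in cs]); print(n,P[:,:2],'centre',P.mean(0)); 
    e=[np.linalg.norm(P[i]-P[(i+1)%4]) for i in range(4)]; print(e)
    a=(P[0]+P[1]-P[2]-P[3]); print('yaw',np.degrees(np.arctan2(a[1],a[0])),'tower',atz(p,f(tt),.08))
E
```

```text
top [[0.6181 0.261 ]
 [0.6062 0.1629]
 [0.4097 0.1868]
 [0.4214 0.2854]] centre [0.5139 0.224  0.008 ]
[np.float64(0.0987510476255626), np.float64(0.19791963951738806), np.float64(0.09929122989499625), np.float64(0.19815245718193591)]
yaw -7.000769648181647 tower [0.5148 0.2253 0.08  ]
scene [[0.4119 0.1863]
 [0.4262 0.2842]
 [0.6215 0.2573]
 [0.6095 0.161 ]] centre [0.5173 0.2222 0.008 ]
[np.float64(0.09889682582789588), np.float64(0.19719352978778268), np.float64(0.09700713827621332), np.float64(0.1991895075821579)]
yaw 172.42773634221527 tower [0.5157 0.2229 0.08  ]
```

```bash
cat >> h.py <<'E'
CEN=np.array([0.515,0.2238]); YAW=np.radians(-7.2)
def target_R(R0):
    # tool y down, tool z along cassette y (either sign, nearest)
    best=None
    for s in (1,-1):
        z=s*np.array([-np.sin(YAW),np.cos(YAW),0]); y=np.array([0,0,-1.]); x=np.cross(y,z)
        M=np.stack([x,y,z],1); a=(R.from_matrix(R0).inv()*R.from_matrix(M)).magnitude()
        if best is None or a<best[0]: best=(a,M)
    return best[1]
def to(x,y,z,o=None):
    "x,y in cassette frame (m), z TCP world -> shift,turn(deg) in tool frame"
    o=o or observe(); R0=R.from_rotvec(o['ee_rot']).as_matrix()
    c,s=np.cos(YAW),np.sin(YAW)
    P=np.array([CEN[0]+c*x-s*y,CEN[1]+s*x+c*y,z])
    return R0.T@(P-o['position']), np.degrees(R.from_matrix(R0.T@target_R(R0)).as_rotvec())
E
python3 - <<'E'
from h import *
np.set_printoptions(precision=4,suppress=True)
o=observe();print(R.from_rotvec(o['ee_rot']).as_matrix(),o['clock'])
print(to(-.062,0,.16),to(-.062,0,.25))
E
```

```text
[[-0.9112 -0.      0.4121]
 [-0.4121 -0.0001 -0.9112]
 [ 0.     -1.      0.    ]] 2.3
(array([-0.5086,  0.0887, -0.6491]), array([-0.0032, 31.5346,  0.0009])) (array([-0.5086, -0.0013, -0.6491]), array([-0.0032, 31.5346,  0.0009]))
```

>>> arm_command(
  plan=[
    [[-0.03,0,-0.038],[0,6,0]],
    [[-0.06,0,-0.076],[0,12,0]],
    [[-0.09,0,-0.114],[0,18,0]],
    [[-0.12,0,-0.152],[0,24,0]],
    [[-0.15,0,-0.19],[0,31.5,0]],
  ],
  fingers=1,
  squeeze=20,
)

```text
clock: 2.8
position: [0.316, -0.3338, 0.2489]
ee_rot: [-0.137, -2.156, 2.157]
force: [1.5, 0.5, 0.3]
width: 0.614
```

```bash
python3 - <<'E'
from h import *
np.set_printoptions(precision=4,suppress=True)
o=observe();print(o['clock'],o['position'],o['joints'],o['width'])
print(to(-.062,0,.16))
E
```

```text
2.8 [ 0.316  -0.3338  0.2489] [ 0.6764  0.1654  0.0231  1.959  -0.0046  1.0166 -0.9952] 0.6143418146274109
(array([-0.0653,  0.0888, -0.5782]), array([-0.0141, -0.0269, -0.0346]))
```

>>> arm_command(
  plan=[
    [[-0.005,0,-0.048],[0,0,0]],
    [[-0.01,0,-0.096],[0,0,0]],
    [[-0.016,0,-0.144],[0,0,0]],
    [[-0.022,0,-0.192],[0,0,0]],
    [[-0.027,0,-0.24],[0,0,0]],
  ],
)

```text
clock: 3.3
position: [0.3719, -0.0989, 0.2492]
ee_rot: [-0.133, -2.159, 2.159]
force: [1.6, -0.6, -0.2]
width: 0.177
```

>>> arm_command(
  plan=[
    [[-0.005,0,-0.048],[0,0,0]],
    [[-0.01,0,-0.096],[0,0,0]],
    [[-0.016,0,-0.144],[0,0,0]],
    [[-0.022,0,-0.192],[0,0,0]],
    [[-0.027,0,-0.24],[0,0,0]],
  ],
)

```text
clock: 3.8
position: [0.428, 0.1361, 0.2491]
ee_rot: [-0.133, -2.159, 2.159]
force: [0.7, -0.3, 0.5]
width: 0.004
```

```bash
python3 - <<'E'
from h import *
np.set_printoptions(precision=4,suppress=True)
o=observe();print(o['clock'],o['position'],o['joints'],o['width'])
print(to(-.062,0,.16))
E
```

```text
3.8 [0.428  0.1361 0.2491] [-0.0338  0.1846 -0.4511  1.9504  0.0942  1.0257 -2.2202] 0.004134796388786705
(array([-0.0136,  0.0891, -0.0979]), array([ 0.0139,  0.1906, -0.0598]))
```

>>> arm_command(
  plan=[
    [[-0.007,0,-0.049],[0,0,0]],
    [[-0.0136,0,-0.098],[0,0.2,0]],
    [[-0.0136,0.045,-0.098],[0,0.2,0]],
    [[-0.0136,0.045,-0.098],[0,0.2,0]],
  ],
)

```text
clock: 4.2
position: [0.4507, 0.2296, 0.1997]
ee_rot: [-0.126, -2.151, 2.159]
force: [-0.5, -1.6, -1.0]
width: 0.008
```

```bash
python3 - <<'E'
from h import *
np.set_printoptions(precision=4,suppress=True)
o=observe();print(o['clock'],o['position'],o['joints'],o['width'])
p=get_image('wrist'); cv2.imwrite('pics/w1.png',p['color'][:,:,::-1])
for t,z in [('cassette_grip',.06),('tower_top',.08),('cover_a_press',.055),('cradle',0)]:
    for q in place_of(p,t): print(t,np.round(q['point'],1),round(q['confidence'],2),atz(p,q['point'],z,o))
c,s=np.cos(YAW),np.sin(YAW)
for x,y in [(.02,.013),(.02,-.013),(-.02,.013),(-.02,-.013)]:
    print('tower corner',proj(p,[CEN[0]+c*x-s*y,CEN[1]+s*x+c*y,.08],o))
for x,y in [(.1,.05),(.1,-.05),(-.1,.05)]:
    print('cradle corner',proj(p,[CEN[0]+c*x-s*y,CEN[1]+s*x+c*y,.008],o))
E
```

```text
4.2 [0.4507 0.2296 0.1997] [-0.2039  0.3421 -0.4743  1.8873  0.1858  0.9627 -2.4559] 0.00761756603999674
cassette_grip [319.6 128.2] 0.89 [0.5166 0.225  0.06  ]
tower_top [316.6 128.8] 0.98 [0.5172 0.2274 0.08  ]
cover_a_press [319.5  64.2] 0.74 [0.5728 0.218  0.055 ]
cradle [320. 185.] 0.62 [0.4467 0.234  0.    ]
tower corner [305.9895 107.0884]
tower corner [335.8591 107.2077]
tower corner [306.6132 153.311 ]
tower corner [335.1366 153.4121]
cradle corner [273.1681  27.6453]
cradle corner [369.7894  28.1052]
cradle corner [280.8976 210.6908]
```

View pics/w1.png

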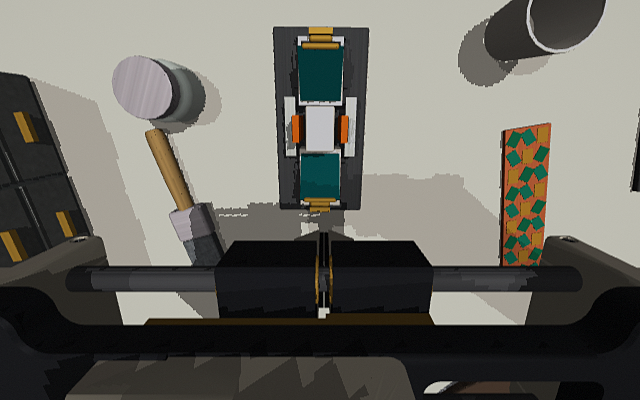

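The wrist view matches the pose estimate to about 1 mm: the tower spans columns 306–334 and rows 107–151, and the closed fingers are at column 323 over cover_b's end. Descending.

>>> arm_command(
  plan=[
    [[0,0.05,0],[0,0,0]],
    [[0,0.09,0],[0,0,0]],
    [[0,0.09,0],[0,0,0]],
  ],
)

```text
clock: 4.75
position: [0.4513, 0.2275, 0.1112]
ee_rot: [-0.131, -2.15, 2.158]
force: [-0.1, -0.8, 0.4]
width: 0.005
```

```bash
python3 - <<'E'
from h import *
np.set_printoptions(precision=4,suppress=True)
o=observe();print(o['clock'],o['position'],o['joints'],o['force'])
print(to(-.062,0,.0615))
E
```

```text
4.75 [0.4513 0.2275 0.1112] [-0.2422  0.4544 -0.4353  1.9849  0.2705  0.7642 -2.534 ] [-0.0611 -0.786   0.4183]
(array([-0.0018,  0.0496, -0.0045]), array([-0.2287, -0.0504,  0.2548]))
```

>>> arm_command(
  plan=[
    [[-0.002,0.01,-0.0045],[0,0,0]],
    [[-0.002,0.02,-0.0045],[0,0,0]],
    [[-0.002,0.03,-0.0045],[0,0,0]],
    [[-0.002,0.038,-0.0045],[0,0,0]],
  ],
)

```text
clock: 5.15
position: [0.4562, 0.2343, 0.0759]
ee_rot: [-0.137, -2.158, 2.157]
force: [-0.5, 0.4, 1.5]
width: 0.003
```

```bash
python3 - <<'E'
from h import *
np.set_printoptions(precision=4,suppress=True)
o=observe();print(o['clock'],o['position'],o['joints'],o['force'],o['ft_torque'])
print(to(-.062,0,.0615))
E
```

```text
5.15 [0.4562 0.2343 0.0759] [-0.2735  0.5118 -0.4084  2.0031  0.3129  0.6854 -2.5757] [-0.5016  0.3666  1.4714] [0.0554 0.0934 0.0225]
(array([0.0023, 0.0144, 0.003 ]), array([ 0.0405,  0.0113, -0.0717]))
```

>>> arm_command(
  plan=[
    [[0.001,0.005,0.002],[0,0,0]],
    [[0.001,0.01,0.002],[0,0,0]],
    [[0.001,0.013,0.002],[0,0,0]],
  ],
)

```text
clock: 5.45
position: [0.4541, 0.2321, 0.0624]
ee_rot: [-0.135, -2.156, 2.157]
force: [-1.5, -0.4, 1.8]
width: 0.002
```

```bash
python3 - <<'E'
from h import *
np.set_printoptions(precision=4,suppress=True)
o=observe();print(o['clock'],o['position'],o['force'],o['ft_torque'])
print(to(-.062,0,.0615))
E
```

```text
5.45 [0.4541 0.2321 0.0624] [-1.5421 -0.3553  1.8343] [0.1186 0.1592 0.018 ]
(array([0.0005, 0.0009, 0.0006]), array([-0.0177,  0.0257,  0.0227]))
```

>>> arm_command(
  plan=[
    [[0,0.001,0],[0,0,0]],
    [[0,0.002,0],[0,0,0]],
  ],
)

```text
clock: 5.65
position: [0.4541, 0.2321, 0.0612]
ee_rot: [-0.135, -2.156, 2.157]
force: [-5.4, -2.2, 19.7]
width: 0.004
```

>>> arm_command(
  plan=[
    [[0,0.001,0],[0,0,0]],
    [[0,0.001,0],[0,0,0]],
  ],
)

```text
clock: 5.85
position: [0.4541, 0.2322, 0.061]
ee_rot: [-0.136, -2.156, 2.158]
force: [-7.3, -3.7, 21.8]
width: 0.007
```

>>> arm_command(
  plan=[
    [[0,-0.03,0],[0,0,0]],
    [[0,-0.07,0],[0,0,0]],
    [[-0.04,-0.07,0],[0,0,0]],
    [[-0.08,-0.07,0],[0,0,0]],
    [[-0.124,-0.07,0],[0,0,0]],
  ],
)

```text
clock: 6.35
position: [0.5788, 0.2164, 0.1306]
ee_rot: [-0.136, -2.158, 2.158]
force: [0.7, 0.0, 0.5]
width: 0.003
```

```bash
python3 - <<'E'
from h import *
np.set_printoptions(precision=4,suppress=True)
p=get_image('scene')
cv2.imwrite('pics/s2.png',cv2.resize(p['color'][150:250,350:470,::-1],None,fx=6,fy=6,interpolation=cv2.INTER_CUBIC))
o=observe();print(o['clock'],o['position'],o['force'],o['joints'])
print(to(.062,0,.0615))
E
```

```text
6.4 [0.5866 0.2133 0.1302] [ 9.2108 -1.7175  0.5005] [-0.1643  0.5819 -0.4039  1.6859  0.2783  0.9252 -2.3776]
(array([ 0.0108,  0.0686, -0.0014]), array([ 0.015, -0.28 , -0.36 ]))
```

View pics/s2.png

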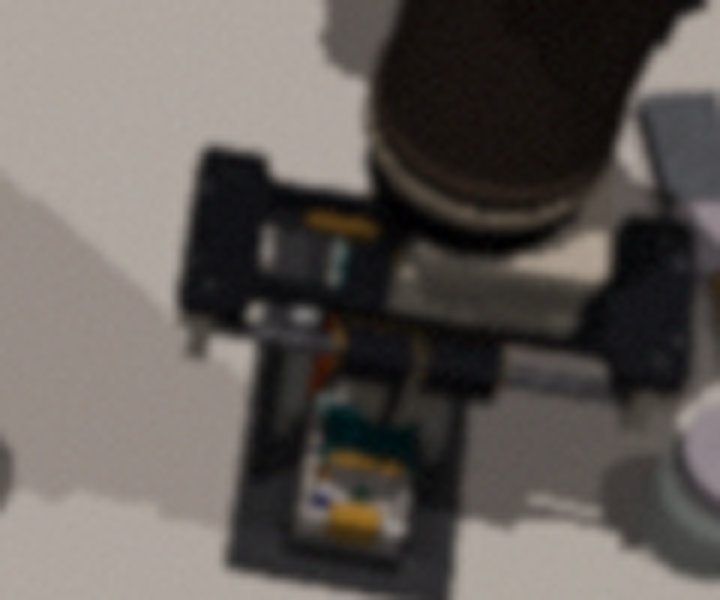

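>>> arm_command(
  plan=[
    [[0,0,0],[0,0,0]],
    [[0,0,0],[0,0,0]],
  ],
)

```text
clock: 6.6
position: [0.5769, 0.2166, 0.1293]
ee_rot: [-0.134, -2.156, 2.156]
force: [0.0, 0.2, -0.5]
width: 0.003
```

```bash
python3 - <<'E'
from h import *
np.set_printoptions(precision=4,suppress=True)
o=observe();print(o['clock'],o['position'],o['force'])
print(to(.062,0,.0615))
p=get_image('top')
cv2.imwrite('pics/t2.png',cv2.resize(p['color'][150:250,180:300,::-1],None,fx=6,fy=6,interpolation=cv2.INTER_CUBIC))
E
```

```text
6.6 [0.5769 0.2166 0.1293] [ 0.0362  0.2046 -0.5235]
(array([0.0003, 0.0678, 0.0006]), array([-0.0101,  0.0124,  0.0538]))
```

View pics/t2.png

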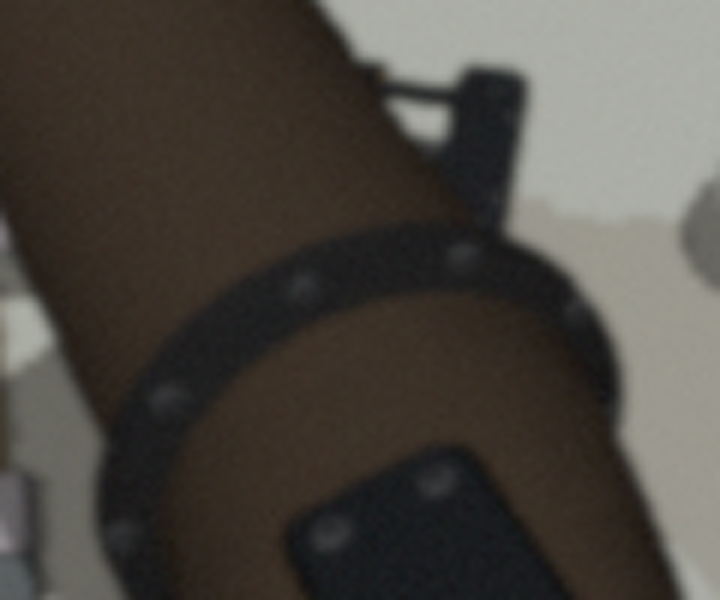

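The arm blocks the top view, so I'll check cover_b later. The tool is well placed over cover_a, so I'll press it.

>>> arm_command(
  plan=[
    [[0,0.02,0],[0,0,0]],
    [[0,0.035,0],[0,0,0]],
    [[0,0.047,0],[0,0,0]],
    [[0,0.057,0],[0,0,0]],
    [[0,0.065,0],[0,0,0]],
  ],
)

```text
clock: 7.15
position: [0.5776, 0.2168, 0.0642]
ee_rot: [-0.136, -2.157, 2.157]
force: [0.8, -1.6, 3.9]
width: 0.005
```

>>> arm_command(
  plan=[
    [[0,0.001,0],[0,0,0]],
    [[0,0.002,0],[0,0,0]],
    [[0,0.0025,0],[0,0,0]],
  ],
)

```text
clock: 7.45
position: [0.5773, 0.2167, 0.0624]
ee_rot: [-0.135, -2.157, 2.157]
force: [-0.6, -0.1, 0.8]
width: 0.006
```

>>> arm_command(
  plan=[
    [[0,0.001,0],[0,0,0]],
    [[0,0.0015,0],[0,0,0]],
    [[0,0.0015,0],[0,0,0]],
  ],
)

```text
clock: 7.75
position: [0.5775, 0.2168, 0.0617]
ee_rot: [-0.136, -2.157, 2.157]
force: [-2.7, -0.8, 9.5]
width: 0.002
```

>>> arm_command(
  plan=[
    [[0,0.001,0],[0,0,0]],
    [[0,0.001,0],[0,0,0]],
  ],
)

```text
clock: 7.95
position: [0.5776, 0.2169, 0.0614]
ee_rot: [-0.137, -2.157, 2.157]
force: [-5.4, -2.3, 15.4]
width: 0.006
```

>>> arm_command(
  plan=[
    [[0,-0.045,0],[0,0,0]],
    [[0,-0.09,0],[0,0,0]],
    [[0.035,-0.12,0],[0,0,0]],
    [[0.08,-0.14,0],[0,0,0]],
    [[0.124,-0.14,0],[0,0,0]],
  ],
)

```text
clock: 8.45
position: [0.4544, 0.2335, 0.2027]
ee_rot: [-0.141, -2.162, 2.155]
force: [0.2, 1.5, 0.5]
width: 0.007
```

>>> arm_command(
  plan=[
    [[0,0,0],[0,0,0]],
    [[0,0,0],[0,0,0]],
  ],
  fingers=-1,
)

```text
clock: 8.65
position: [0.4539, 0.2324, 0.2004]
ee_rot: [-0.135, -2.158, 2.158]
force: [0.3, -0.5, 0.2]
width: 0.129
```

```bash
python3 - <<'E'
from h import *
np.set_printoptions(precision=4,suppress=True)
o=observe();print(o['clock'],o['position'],o['width'])
p=get_image('wrist'); cv2.imwrite('pics/w3.png',p['color'][:,:,::-1])
cv2.imwrite('pics/w3z.png',cv2.resize(p['color'][15:225,250:400,::-1],None,fx=2.8,fy=2.8,interpolation=cv2.INTER_CUBIC))
for t,z in [('cassette_grip',.06),('tower_top',.08)]:
    for q in place_of(p,t): print(t,np.round(q['point'],1),round(q['confidence'],2),atz(p,q['point'],z,o))
c,s=np.cos(YAW),np.sin(YAW)
W=lambda x,y,z:proj(p,[CEN[0]+c*x-s*y,CEN[1]+s*x+c*y,z],o)
for x,y in [(.02,.013),(.02,-.013),(-.02,.013),(-.02,-.013)]: print('tower',W(x,y,.08))
for sx in (1,-1): print('shut cover edges',W(sx*.026,.02,.0395),W(sx*.077,.02,.0395),W(sx*.077,-.02,.0395),'0.25 open',W(sx*(.026+.051*.969),.02,.0395+.051*.247))
print(to(0,0,.063))
E
```

```text
8.65 [0.4539 0.2324 0.2004] 0.12894882927690213
cassette_grip [327.7 130.7] 0.92 [0.5176 0.2206 0.06  ]
tower_top [322.  132.6] 0.69 [0.5174 0.226  0.08  ]
tower [310.1033 111.6429]
tower [339.6959 111.7249]
tower [310.5691 157.2884]
tower [338.8712 157.3729]
shut cover edges [305.0446 106.3289] [304.2077  50.3896] [345.8495  50.493 ] 0.25 open [303.3003  49.0999]
shut cover edges [305.8151 157.8344] [306.5009 203.6755] [342.3814 203.7903] 0.25 open [305.7686 205.7116]
(array([-0.06  ,  0.1366,  0.0005]), array([ 0.0076, -0.0575, -0.0195]))
```

View pics/w3.png

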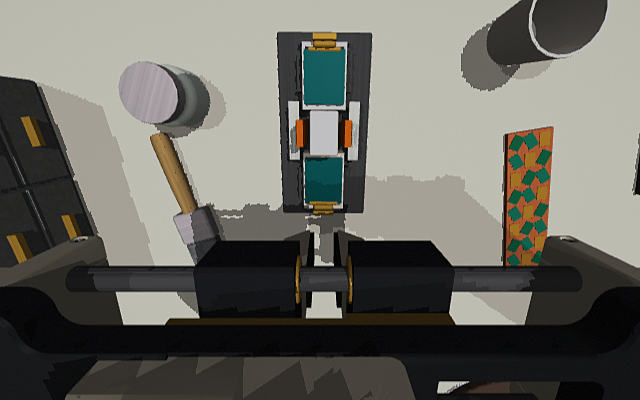

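View pics/w3z.png

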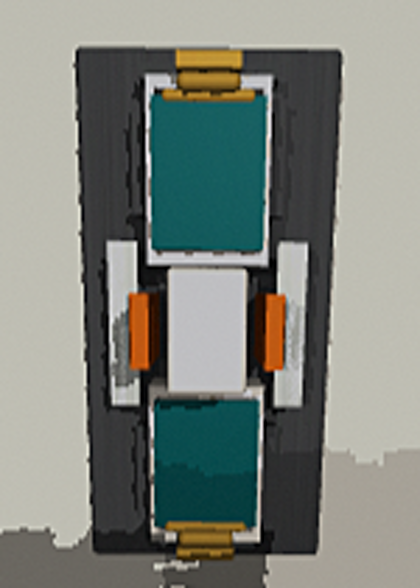

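Both covers look shut: brass noses over their outer edges, white rims visible all round, and edge widths matching the shut geometry. The tower spans about (310–337, 111–155), within 1 mm of the estimate. Moving over the tower and opening the fingers.

>>> arm_command(
  plan=[
    [[-0.03,0,0],[0,0,0]],
    [[-0.061,0,0],[0,0,0]],
    [[-0.061,0.04,0],[0,0,0]],
    [[-0.061,0.07,0],[0,0,0]],
    [[-0.061,0.07,0],[0,0,0]],
  ],
)

```text
clock: 9.3
position: [0.5136, 0.2225, 0.1255]
ee_rot: [-0.129, -2.149, 2.157]
force: [-0.8, -0.3, -1.7]
width: 0.693
```

>>> arm_command(
  plan=[
    [[0,0,0],[0,0,0]],
    [[0,0,0],[0,0,0]],
    [[0,0,0],[0,0,0]],
  ],
)

```text
clock: 9.6
position: [0.5159, 0.2251, 0.1314]
ee_rot: [-0.138, -2.159, 2.156]
force: [0.9, -0.3, -0.1]
width: 0.956
```

```bash
sed -i 's/^CEN=.*\]); YAW/CEN=np.array([0.5158,0.2243]); YAW/' h.py; python3 - <<'E'
from h import *
np.set_printoptions(precision=4,suppress=True)
o=observe();print(o['clock'],o['position'],o['width'],o['force'],o['joints'])
print(to(0,0,.063))
p=get_image('wrist'); cv2.imwrite('pics/w4.png',p['color'][:,:,::-1])
E
```

```text
9.6 [0.5159 0.2251 0.1314] 0.9564119888601721 [ 0.881  -0.3188 -0.1014] [-0.1944  0.5002 -0.4319  1.8365  0.2688  0.8598 -2.4522]
(array([0.0001, 0.0684, 0.0009]), array([ 0.0819,  0.0174, -0.1329]))
```

View pics/w4.png

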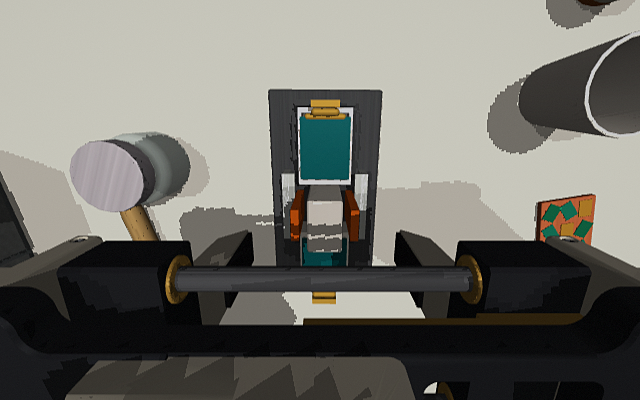

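The open fingers (columns ~240 and ~405) straddle the tower, which is centred at column 325. Descending to the catches.

>>> arm_command(
  plan=[
    [[0,0.025,0.0005],[0,0,0]],
    [[0,0.045,0.0005],[0,0,0]],
    [[0,0.06,0.0005],[0,0,0]],
    [[0,0.068,0.0005],[0,0,0]],
    [[0,0.068,0.0005],[0,0,0]],
  ],
)

```text
clock: 10.15
position: [0.5147, 0.2239, 0.0615]
ee_rot: [-0.135, -2.156, 2.157]
force: [0.2, 0.2, 0.5]
width: 0.998
```

```bash
python3 - <<'E'
from h import *
np.set_printoptions(precision=4,suppress=True)
o=observe();print(o['clock'],o['position'],o['width'],o['force'])
print(to(0,0,.063))
E
```

```text
10.15 [0.5147 0.2239 0.0615] 0.9984512806896851 [0.1802 0.1609 0.5211]
(array([-0.0011, -0.0015, -0.0005]), array([-0.0267,  0.0193,  0.0306]))
```

>>> arm_command(
  plan=[
    [[-0.001,-0.0015,0],[0,0,0]],
    [[-0.001,-0.0015,0],[0,0,0]],
    [[-0.001,-0.0015,0],[0,0,0]],
    [[-0.001,-0.0015,0],[0,0,0]],
    [[-0.001,-0.0015,0],[0,0,0]],
  ],
  fingers=1,
  squeeze=27,
)

```text
clock: 10.65
position: [0.5159, 0.2239, 0.0635]
ee_rot: [-0.136, -2.157, 2.157]
force: [-0.4, -1.3, -0.2]
width: 0.615
```

>>> arm_command(
  plan=[
    [[0,0,0],[0,0,0]],
    [[0,0,0],[0,0,0]],
    [[0,0,0],[0,0,0]],
    [[0,0,0],[0,0,0]],
    [[0,0,0],[0,0,0]],
  ],
)

```text
clock: 11.15
position: [0.516, 0.2243, 0.0638]
ee_rot: [-0.136, -2.158, 2.157]
force: [-1.4, 0.4, 6.1]
width: 0.393
```

The opening is about 36–38 mm, so both catches are at their stops. I'll lift slowly to start.

>>> arm_command(
  plan=[
    [[0,-0.003,0],[0,0,0]],
    [[0,-0.007,0],[0,0,0]],
    [[0,-0.012,0],[0,0,0]],
    [[0,-0.018,0],[0,0,0]],
    [[0,-0.025,0],[0,0,0]],
  ],
)

```text
clock: 11.65
position: [0.5157, 0.2238, 0.0887]
ee_rot: [-0.135, -2.156, 2.157]
force: [-0.6, -0.3, -2.5]
width: 0.386
```

```bash
python3 - <<'E'
from h import *
np.set_printoptions(precision=4,suppress=True)
o=observe();print(o['clock'],o['position'],o['width'],o['force'],o['ft_torque'])
p=get_image('wrist'); cv2.imwrite('pics/w5.png',p['color'][:,:,::-1])
E
```

```text
11.65 [0.5157 0.2238 0.0887] 0.38618265769356713 [-0.5899 -0.3149 -2.4686] [ 0.0799  0.0131 -0.0179]
```

View pics/w5.png

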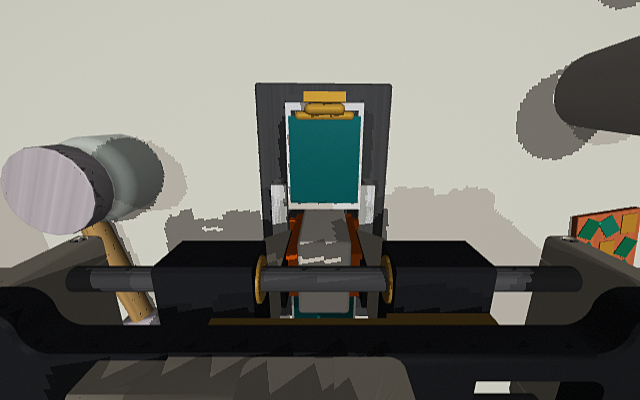

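The −2.5 N load equals the cassette's weight. It has left the cradle and cover_a is still latched. Lifting the rest of the way gently.

>>> arm_command(
  plan=[
    [[0,-0.008,0],[0,0,0]],
    [[0,-0.018,0],[0,0,0]],
    [[0,-0.028,0],[0,0,0]],
    [[0,-0.038,0],[0,0,0]],
    [[0,-0.048,0],[0,0,0]],
  ],
)

```text
clock: 12.2
position: [0.5159, 0.224, 0.1373]
ee_rot: [-0.136, -2.157, 2.157]
force: [-0.0, -0.0, -2.8]
width: 0.388
```

>>> arm_command(
  plan=[
    [[0,-0.01,0],[0,0,0]],
    [[0,-0.018,0],[0,0,0]],
    [[0,-0.024,0],[0,0,0]],
    [[0,-0.027,0],[0,0,0]],
    [[0,-0.027,0],[0,0,0]],
  ],
)

```text
clock: 12.7
position: [0.516, 0.224, 0.1636]
ee_rot: [-0.136, -2.157, 2.157]
force: [-0.6, 0.6, -2.3]
width: 0.385
```

>>> arm_command(
  plan=[
    [[0,0,0],[0,0,0]],
    [[0,0,0],[0,0,0]],
    [[0,0,0],[0,0,0]],
    [[0,0,0],[0,0,0]],
    [[0,0,0],[0,0,0]],
  ],
)

```text
clock: 13.2
position: [0.5158, 0.2239, 0.1631]
ee_rot: [-0.135, -2.156, 2.157]
force: [0.1, -0.4, -1.9]
width: 0.389
```

```bash
python3 - <<'E'
from h import *
np.set_printoptions(precision=4,suppress=True)
o=observe();print(o['clock'],o['position'],o['width'],o['force'],o['ft_torque'],R.from_rotvec(o['ee_rot']).as_matrix()[2],o['dq'])
p=get_image('wrist'); cv2.imwrite('pics/w6.png',p['color'][:,:,::-1])
c,s=np.cos(YAW),np.sin(YAW); dz=o['position'][2]-.0638
W=lambda x,y,z:proj(p,[CEN[0]+c*x-s*y,CEN[1]+s*x+c*y,z+dz],o)
print('level shut edges a',W(.026,.02,.0395),W(.077,.02,.0395),W(.077,-.02,.0395),'.25 open',W(.026+.0494,.02,.0521),W(.026+.0494,-.02,.0521))
print(W(.02,.013,.08),W(.02,-.013,.08))
p=get_image('scene'); cv2.imwrite('pics/s6.png',cv2.resize(p['color'][110:270,300:520,::-1],None,fx=3.5,fy=3.5,interpolation=cv2.INTER_CUBIC))
E
```

```text
13.2 [0.5158 0.2239 0.1631] 0.3893391248389457 [ 0.0962 -0.3929 -1.9075] [ 0.004   0.0321 -0.0142] [ 0.0002 -1.      0.0001] [ 0.0022 -0.0005 -0.0015 -0.0014 -0.0017  0.0006  0.0017]
level shut edges a [289.7432 204.5478] [286.7185 116.4906] [359.0596 116.5771] .25 open [283.6754 119.6371] [361.907 119.732]
[294.8967 242.28  ] [350.0607 242.384 ]
```

View pics/w6.png

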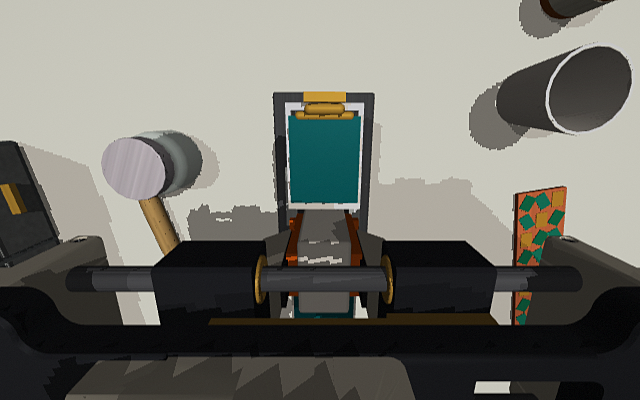

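View pics/s6.png

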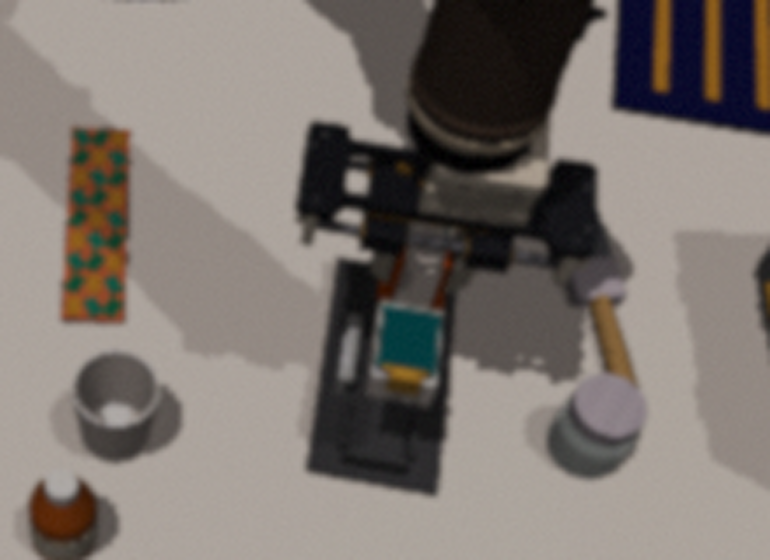

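The cassette is out of the cradle, level and steady. Cover_a's outer edge at columns ~288–360, row ~116 matches the shut prediction. Handing in.

```bash
python3 -c "
from cell import sign_off
print(sign_off())"
```

```text
the job is handed in; nothing more can be done
None
```

I pressed both teal covers shut, pinched both catches at 27 N and lifted the cassette straight up about 99 mm. I handed in at about 13.3 s of the 48 s, still pinching and holding it.

- **Covers:** Each press ended against a firm stop, about 22 N on cover_b and 15 N on cover_a. The wrist picture before the grasp showed both covers under their brass noses. After the lift I could only confirm cover_a, whose edges matched the shut geometry. Cover_b was mostly hidden behind the gripper, so I did not recheck it in the air.
- **Catches and hold:** The opening stayed at about 0.39, or 36 mm. That is slightly under the nominal 38 mm, which I put down to pad give or the opening scale. The load was −1.9 to −2.8 N, about the cassette's weight. The tool was level and the joint speeds close to zero.
- **Other things on the table:** The last scene and wrist pictures showed no sign that anything had been moved, though I did not measure their positions again.

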